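# Set the sample containers out in their stands

## Robot

A 6-joint arm with a two-finger parallel gripper is mounted at the origin on the work surface. World frame = base frame: x ahead of the robot, y to its left, z up, the work surface at z = 0. Lengths are in mm, angles in rad, forces in N, time in s.
With the tool pointing down it reaches from about 225 to 875 mm from the base axis. Payload 3.4 kg.
Tool frame: the origin (TCP) lies midway between the tips of the shut fingers; the grasp point (between the pads) lies bot.grip_depth behind it (bot.grip_depth is the distance from the TCP to the grasp point, in mm); z points along the fingers, y is the line along which they close (so a half turn about z gives the same grasp; the last joint's range is limited). The gripper opens to 85 mm and grips with 20 to 120 N. Pads are 22 mm wide; open, the fingers measure 114 mm over their backs; the gripper's body (76 mm by 85 mm) begins 54 mm behind the grasp point. The pads swing forward as they close: fully open they stand 13 mm farther back than shut.
Start: joints at [1.014, 0.276, 1.505, -0, 1.361, -0.121], TCP at [242.748, 521.283, 231.328] pointing down, gripper open.
Joint ranges: [-2.89, 2.89], [-0.75, 2.08], [0.22, 2.7], [-1.18, 4.32], [0.11, 2.71], [-2.7, 2.7]. Speed limits (rad/s): [2.57, 2.57, 3.14, 3.14, 3.14, 3.14].

## Interface

Orientations are given as a unit quaternion [x, y, z, w].
In Python, from bench import bot, viewer gives the robot as it stands.
- The arm moves only by the tool carry_out, never from a script. Its argument "deltas" is a list of rows, each an object with "translation": the shift along the tool's x, y, z in mm, a list of three; "twist": the turn, a rotation vector about the tool's x, y, z in rad, a list of three. In form: [{"translation": [x, y, z], "twist": [rx, ry, rz]}, ...]. A call has 1 to 20 rows; each row is the pose to reach, as a shift and turn from the pose commanded when the call began, along the tool's axes at that moment; what a row does not reach only later rows make up. A row lasts 1/8 s, in which the tool goes at most 62.5 mm and 10.7 degrees, less where a joint would pass 70% of its speed; a pose out of reach is approached as far as the arm can. A call with a gripper value outside its range is refused whole. "jaw" is the opening, from 0 (shut) to 1 (fully open), set as the call begins (left out, the last holds). The fingers move at their own pace and stop on an object; the grip force is fixed at half the most. Time passes only in rows, so rows that repeat a pose let the fingers close. It gives the time, the measured TCP pose, the force, the opening and the grip force at its end, in the units of the state.
- bot.get_state(): the state, without advancing time (a new reading comes with each control period).
- viewer.snapshot(name): name is "scene" or "top" or "wrist"; returns a dict with "img" (420x560x3 uint8, red, green, blue), "mtx" (3x3 intrinsics, pixels), "xyz" and "attitude" of the camera in the world; the wrist camera has in their place "tool_from_camera" (4x4, takes a point from camera to tool coordinates, whose origin is the TCP and whose axes are the flange's). Camera axes: x right, y up, looking along -z (the intrinsics and any distortion apply to the point x, -y, -z); pixel columns grow to the right and rows downward; lengths in mm; the calibration is good to about 2 mm. A picture is of the moment at which its call begins: read the wrist's pose just before it. There is no depth.
- bot.job_done(): hands the job in; it is judged then, once.
The state is a dict: "time": time; "joints": joint angles; "joint_velocities": joint speeds; "joint_efforts": joint torques, N m; "eef_pos": TCP position; "tcp_rot": TCP orientation; "ft_force": force on the tool from outside, world axes, zero at the start; "ft_torque": the same for the moment, N m; "opening": finger opening in mm; "grip_force": force on a finger pad.
Only numpy, scipy, OpenCV 4.12 (cv2) and the standard library are available. Lean on these libraries where they do the work, as an engineer would, in place of code of your own. Each camera call takes 0.05 s, during which the arm holds its last target. There are 200 camera calls.

## Task

Set the bench up for the next run: stand the wide jar, the slim bottle and the square bottle upright, each flat on the floor of the grey stand made for it (large round, small round, square), and lay the rolling tube in the grooves of the two-saddle rest, about centred along it, either way round. Set everything down gently without dropping or tipping anything over, let go of it all, and leave the beaker and the mortar bowl where they are.

Things in the scene. Friction and masses are not known exactly. Their poses are not given: they have to be found in the camera images.
- wide_jar: Wide round white plastic jar with a screw lid, upright: 58 mm diameter, 64 mm high, straight sides (lid 57 mm diameter from 46 mm up). Loose, about 0.14 kg. Origin: centre of its underside, z up along its axis.
- narrow_bottle: Slim round white plastic bottle, upright: 32 mm diameter with straight sides up to 54 mm, then a shoulder and a 22 mm diameter cap, 70 mm high in all. Loose, about 0.06 kg. Origin: centre of its underside, z up along its axis.
- square_bottle: Square white plastic bottle, upright: body 42 x 42 mm and 50 mm high, with a round 26 mm diameter cap on top, 64 mm high in all. Loose, about 0.09 kg. Origin: centre of its underside, z up; x and y are square to its flat sides.
- tube: White plastic centrifuge tube lying on its side, free to roll: 30 mm diameter, 110 mm long (its last 15 mm taper to a point; straight elsewhere). Loose, about 0.06 kg. Origin: on its axis at mid-length, 15 mm above the bench as it lies; x runs along the tube towards the pointed end, its y and z turn with it as it rolls.
- wide_stand: Large round grey stand fixed to the bench, a shallow dish for the wide jar: 86 mm outside, round recess 70 mm diameter, rim 14 mm above the bench, recess floor 5 mm above the bench. Origin: centre of its underside (bench height), z up.
- narrow_stand: Small round grey stand fixed to the bench, a shallow dish for the slim bottle: 60 mm outside, round recess 44 mm diameter, rim 14 mm above the bench, recess floor 5 mm above the bench. Origin: centre of its underside (bench height), z up.
- square_stand: Square grey stand fixed to the bench, a shallow tray for the square bottle: 70 x 70 mm outside, square recess 54 x 54 mm, rim 14 mm above the bench, recess floor 5 mm above the bench. Origin: centre of its underside (bench height), z up; x and y are square to its walls.
- tube_rest: Grey rest fixed to the bench for the lying tube: a 90 x 54 mm base plate 5 mm thick with two V-shaped saddles, each 14 mm thick, 64 mm apart centre to centre (50 mm clear between them for the fingers), top edges about 27 mm above the bench. The V faces are at 45 degrees and meet 10 mm above the bench, so the axis of a seated tube lies 31 mm above the bench. Origin: centre of its underside (bench height), z up; x runs along the groove (the tube's direction, either end first).
- beaker: Bystander: small open glass beaker, 50 mm diameter, 55 mm high, loose, to be left alone. Origin: centre of its underside.
- mortar: Bystander: small white porcelain mortar bowl, 62 mm across the rim, 36 mm high, loose, to be left alone. Origin: centre of its underside.
Things that resemble listed ones, but are neither listed nor needed, are in the scene too. Leave any brown or yellow look-alike of the narrow_stand alone.

How it is judged (in metres and radians):
At the end, for the whole second after the job is handed in: Each upright container stands (tilt < 0.1 rad) on the floor of its own stand (underside < 8 mm up, centre within 10 mm); the tube lies in both saddles (axis < 36 mm up, 6 mm sideways, 0.12 rad, 15 mm along); all at rest and released (horizontal distance between wide_jar and wide_stand below 0.01 m and z of wide_jar in the frame of wide_stand below 0.008 m and angle between each of wide_jar, narrow_bottle, square_bottle's own z axis and vertical below 0.1 rad and horizontal distance between narrow_bottle and narrow_stand below 0.01 m and z of narrow_bottle in the frame of narrow_stand below 0.008 m and horizontal distance between square_bottle and square_stand below 0.01 m and z of square_bottle in the frame of square_stand below 0.008 m and x of tube in the frame of tube_rest between -0.015 and 0.015 m and y of tube in the frame of tube_rest between -0.006 and 0.006 m and z of tube in the frame of tube_rest below 0.036 m and angle between the x axis of tube and the x axis of tube_rest, either way round below 0.12 rad and linear speed of each of wide_jar, narrow_bottle, square_bottle, tube below 0.02 m/s and angular speed of tube below 0.3 rad/s); the robot touches nothing.
It fails at once if the beaker is pushed more than 20 mm from its place or knocked over (distance of beaker from where it was at the start of the episode above 0.02 m or angle between beaker's own z axis and vertical above 0.35 rad).
It fails at once if the mortar bowl is pushed more than 20 mm from its place or knocked over (distance of mortar from where it was at the start of the episode above 0.02 m or angle between mortar's own z axis and vertical above 0.35 rad).
It fails at once if one of the three upright containers is tipped over (more than about 40 degrees) (angle between any of wide_jar, narrow_bottle, square_bottle's own z axis and vertical above 0.7 rad).
It fails at once if a container is dropped or flung (faster than 0.8 m/s while not in the fingers, a fall of more than about 30 mm) ((linear speed of wide_jar above 0.8 m/s and contact force between the fingers and wide_jar below 0.05 N) or (linear speed of narrow_bottle above 0.8 m/s and contact force between the fingers and narrow_bottle below 0.05 N) or (linear speed of square_bottle above 0.8 m/s and contact force between the fingers and square_bottle below 0.05 N) or (linear speed of tube above 0.8 m/s and contact force between the fingers and tube below 0.05 N)).
It also fails if it takes over 106 s, if anything falls off the work surface, if the arm or the gripper's body presses on something with over 40 N, if the wrist force passes 120 N, or if a joint passes its speed limit or range.

## Working session

There is one attempt and no reset: what is moved stays moved. The work goes in short steps, Python scripts to look and compute and a tool call to move; the robot and the scene stay as the last step left them, time stands still between calls to the robot, and variables do not carry over. Pictures are saved under pics/ and viewed, at most 14 in all, crops included, and the job is handed in when it is done.

Besides the shell and the picture viewer there is one more tool, called as a command line: name --argument value ..., lists and objects as JSON in quotes. carry_out: Moves the arm, as the interface text tells. Its arguments: {"type":"object","properties":{"deltas":{"type":"array","items":{"type":"object","properties":{"translation":{"type":"array","items":{"type":"number"}},"twist":{"type":"array","items":{"type":"number"}}}}},"jaw":{"type":"number"}},"required":["deltas"]}

```bash
mkdir -p pics; ls; cat > h.py <<'E'
import numpy as np, cv2
from scipy.spatial.transform import Rotation as R
from bench import bot, viewer
def snap(n,f):
    s=viewer.snapshot(n); cv2.imwrite('pics/'+f,s['img'][:,:,::-1]); return s
E
python3 - <<'E'
from h import *
np.set_printoptions(precision=4,suppress=True)
import pickle
d={}
for n in ['scene','top','wrist']:
    d[n]=snap(n,n+'0.png'); print({k:v for k,v in d[n].items() if k!='img'})
pickle.dump(d,open('d.pkl','wb'))
print(bot.get_state(),bot.grip_depth)
E
```

```text
pics
{'mtx': array([[510.387 ,   0.    , 275.3128],
       [  0.    , 510.387 , 206.3797],
       [  0.    ,   0.    ,   1.    ]]), 'xyz': array([1016.6842,  644.4856,  933.0867]), 'attitude': array([0.1108, 0.3584, 0.8815, 0.2868])}
{'mtx': array([[503.2895,   0.    , 278.2583],
       [  0.    , 503.2895, 202.2663],
       [  0.    ,   0.    ,   1.    ]]), 'xyz': array([ 312.5697,  -54.6861, 1372.9828]), 'attitude': array([ 0.0487, -0.0537, -0.6973,  0.7131])}
{'mtx': array([[334.5297,   0.    , 279.5685],
       [  0.    , 334.5297, 204.6875],
       [  0.    ,   0.    ,   1.    ]]), 'tool_from_camera': array([[  -0.0001,    0.9512,    0.3085,   78.8297],
       [   1.    ,   -0.    ,    0.0003,   -0.4178],
       [   0.0003,    0.3085,   -0.9512, -143.0093],
       [   0.    ,    0.    ,    0.    ,    1.    ]])}
{'time': 0.15, 'joints': array([ 1.014 ,  0.2765,  1.5058,  0.    ,  1.3607, -0.121 ]), 'joint_velocities': array([-0.0014, -0.0011, -0.0041,  0.0005, -0.0005,  0.0006]), 'joint_efforts': array([  0.0031, -41.7142, -24.6034,  -0.    ,   0.0076,  -0.    ]), 'eef_pos': array([242.5063, 520.927 , 230.6349]), 'tcp_rot': array([ 0.2162,  0.9764, -0.0007, -0.0002]), 'ft_force': array([0.2576, 0.0531, 0.2857]), 'ft_torque': array([0.035 , 0.0192, 0.0325]), 'grip_force': 0.0, 'opening': 85.20959152037655} 18.700000000000003
```

View pics/top0.png

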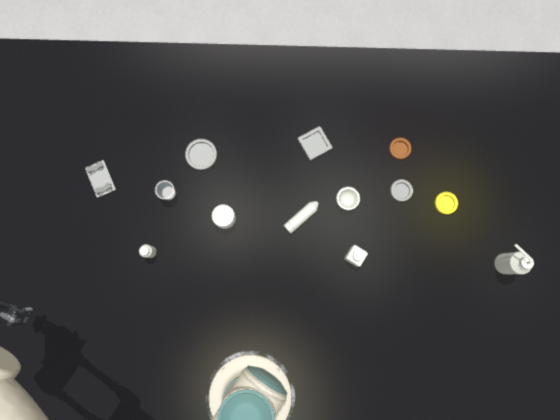

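View pics/scene0.png

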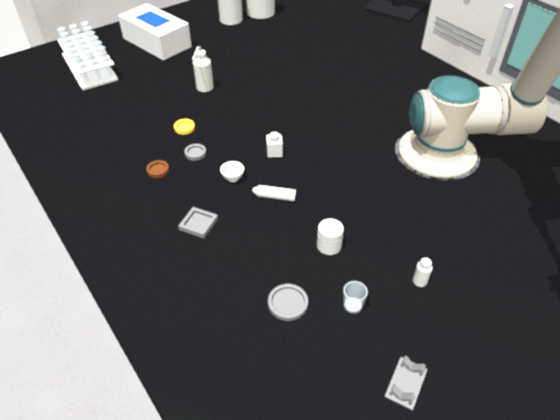

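```bash
python3 - <<'E'
import cv2
im=cv2.imread('pics/top0.png')
for n,(x0,y0,x1,y1) in {'a':(80,130,250,265),'b':(280,120,470,275)}.items():
    k=4; c=cv2.resize(im[y0:y1,x0:x1],None,fx=k,fy=k,interpolation=cv2.INTER_CUBIC)
    for x in range(x0-x0%10+10,x1,10): cv2.line(c,((x-x0)*k,0),((x-x0)*k,6 if x%50 else 14),(0,255,0),1)
    for y in range(y0-y0%10+10,y1,10): cv2.line(c,(0,(y-y0)*k),(6 if y%50 else 14,(y-y0)*k),(0,255,0),1)
    cv2.imwrite(f'pics/top0{n}.png',c)
E
```

```text
(no output)
```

View pics/top0a.png

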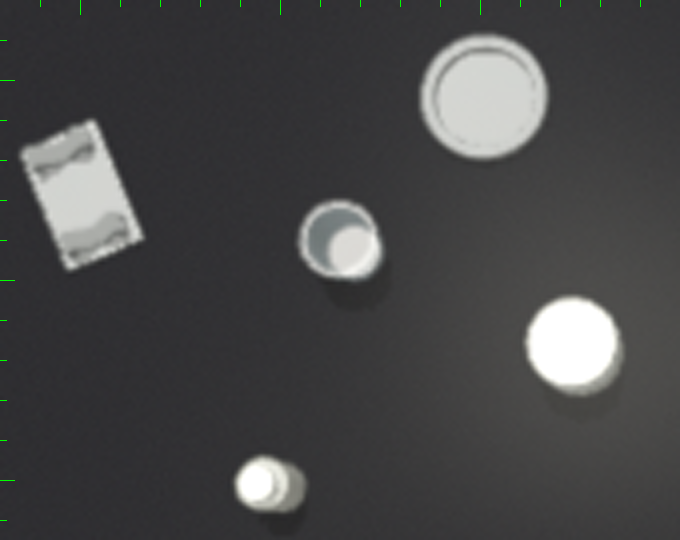

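View pics/top0b.png

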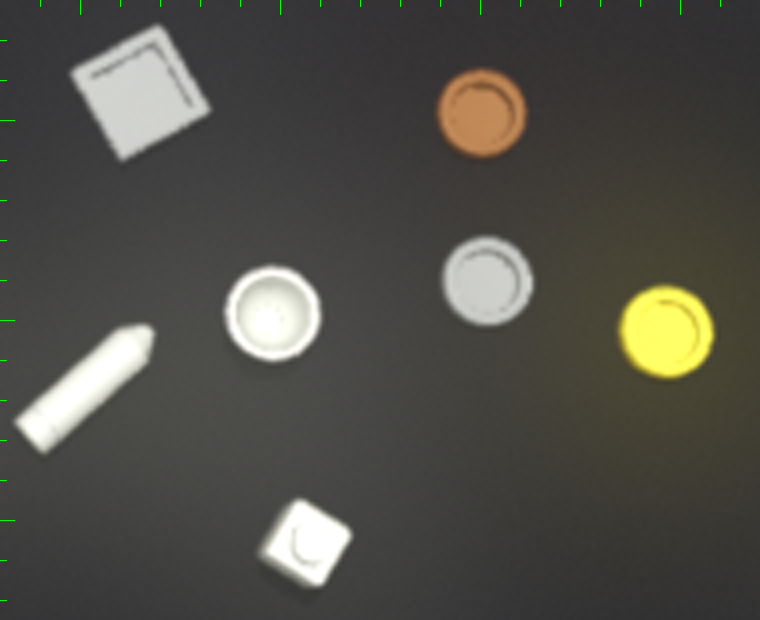

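Grey (402,190), brown (400,148) and yellow (446,203) are the candidate small round stands. The grey one is narrow_stand, as the enlarged crop confirms. The wide stand is at (201,154), the square stand at (315,143), and the rest at (100,179). The jar is at (223,215), the slim bottle at (145,251), the square bottle at (357,256), and the tube runs from (287,229) to (317,202).

```bash
cat >> h.py <<'E'
def ray(s,px,z,pose=None):
    """pixel -> world point on plane z; pose=(pos,quat) of the tool for the wrist"""
    K=s['mtx']; u,v=px
    d=np.array([(u-K[0,2])/K[0,0],-(v-K[1,2])/K[1,1],-1.])
    if pose is None: o,M=np.array(s['xyz']),R.from_quat(s['attitude']).as_matrix()
    else:
        T=s['tool_from_camera']; Rt=R.from_quat(pose[1]).as_matrix()
        o=np.array(pose[0])+Rt@T[:3,3]; M=Rt@T[:3,:3]
    d=M@d; return o+d*(z-o[2])/d[2]
def proj(s,P,pose=None):
    if pose is None: o,M=np.array(s['xyz']),R.from_quat(s['attitude']).as_matrix()
    else:
        T=s['tool_from_camera']; Rt=R.from_quat(pose[1]).as_matrix()
        o=np.array(pose[0])+Rt@T[:3,3]; M=Rt@T[:3,:3]
    c=M.T@(np.array(P)-o); K=s['mtx']
    return np.array([K[0,2]-K[0,0]*c[0]/c[2],K[1,2]+K[1,1]*c[1]/c[2]])
E
python3 - <<'E'
from h import *
import pickle
d=pickle.load(open('d.pkl','rb')); t=d['top']
a=lambda x,y:(80+(x-1.5)/4,130+(y-1.5)/4); b=lambda x,y:(280+(x-1.5)/4,120+(y-1.5)/4)
P=[('rest1',a(58.5,137.5),5),('rest2',a(106.5,254),5),('wstand',a(484,97),14),('beaker',a(339,240),55),('jar',a(573,342),64),('nb',a(261,485),70),
('sst',b(141,92),14),('s1',b(72,72),14),('s2',b(160,25),14),('s3',b(210,110),14),('s4',b(122,160),14),('mortar',b(273,313),36),('nst',b(488,281),14),('tubeblunt',b(29.5,437),15),('tubetip',b(150,330),15),
('sqcap',b(308,545),64),('q1',b(300,498),50),('q2',b(353,537),50),('q3',b(320,587),50),('q4',b(260,552),50)]
for n,p,z in P:
    w=ray(t,p,z); print(n,w.round(1),'scene px',proj(d['scene'],w).round(1))
print(R.from_quat(bot.get_state()['tcp_rot']).as_matrix().round(3))
E
```

```text
rest1 [607.7 449.3   5. ] scene px [398.3 400.5]
rest2 [526.9 410.4   5. ] scene px [413.5 360.7]
wstand [641.3 155.1  14. ] scene px [288.2 298.3]
beaker [532.  240.5  55. ] scene px [355.5 288.8]
jar [466.4  82.1  64. ] scene px [330.6 225.9]
nb [368.6 278.5  70. ] scene px [425.6 259.1]
sst [ 680.8 -160.4   14. ] scene px [198.3 218.8]
s1 [ 694.  -112.2   14. ] scene px [203.5 233.1]
s2 [ 729.2 -173.1   14. ] scene px [178.3 224.3]
s3 [ 669.1 -208.5   14. ] scene px [192.8 205.4]
s4 [ 632.2 -147.8   14. ] scene px [217.9 213.2]
mortar [ 524.1 -249.2   36. ] scene px [232.2 167.4]
nst [ 553.2 -400.1   14. ] scene px [195.3 148.7]
tubeblunt [438.7 -87.5  15. ] scene px [294.8 194.1]
tubetip [ 513.7 -168.3   15. ] scene px [252.9 188.6]
sqcap [ 368.  -268.1   64. ] scene px [275.7 133.6]
q1 [ 399.2 -265.2   50. ] scene px [267.1 142.4]
q2 [ 374.5 -299.9   50. ] scene px [267.2 132.8]
q3 [ 341.5 -278.2   50. ] scene px [281.3 132.3]
q4 [ 363.4 -239.    50. ] scene px [283.4 142.4]
[[-0.907  0.422 -0.001]
 [ 0.422  0.907 -0.001]
 [ 0.    -0.001 -1.   ]]
```

```bash
cat >> h.py <<'E'
def go(x,y,z,a,st=None):
    """delta (tool axes) from the present pose to TCP x,y,z with tool x at heading a deg, pointing down"""
    st=st or bot.get_state(); Rt=R.from_quat(st['tcp_rot'])
    a=np.radians(a); D=R.from_matrix(np.array([[np.cos(a),np.sin(a),0],[np.sin(a),-np.cos(a),0],[0,0,-1]]))
    print('go',(Rt.inv().apply(np.array([x,y,z])-st['eef_pos'])).round(1),(Rt.inv()*D).as_rotvec().round(3))
E
python3 -c "
from h import *
go(368.6,278.5,150,155)"
```

```text
go [-216.7 -166.4   80.8] [-0.001 -0.     0.001]
```

carry_out --deltas '[{"translation":[-54,-42,20],"twist":[0,0,0]},{"translation":[-108,-83,40],"twist":[0,0,0]},{"translation":[-162,-125,60],"twist":[0,0,0]},{"translation":[-200,-155,75],"twist":[0,0,0]},{"translation":[-217,-166,81],"twist":[0,0,0]},{"translation":[-217,-166,81],"twist":[0,0,0]},{"translation":[-217,-166,81],"twist":[0,0,0]}]' --jaw 1

```text
time: 1.02
eef_pos: [369.3, 279.7, 150.5]
tcp_rot: [0.216, 0.976, 0.0, -0.0]
ft_force: [-0.8, 0.2, -0.0]
opening: 85.1
grip_force: 0.0
```

```bash
python3 -c "
from h import *
import pickle
st=bot.get_state(); s=snap('wrist','w1.png'); p=(st['eef_pos'],st['tcp_rot']); pickle.dump((st,s),open('w1.pkl','wb'))
print(p, proj(s,[368.6,278.5,70],p), proj(s,[368.6,278.5,0],p))"
```

```text
(array([369.33705292, 279.69784515, 150.47825696]), array([ 2.16414807e-01,  9.76301417e-01,  3.97187786e-04, -1.29429424e-04])) [278.20756859 213.04873198] [278.47421089 187.44011464]
```

View pics/w1.png

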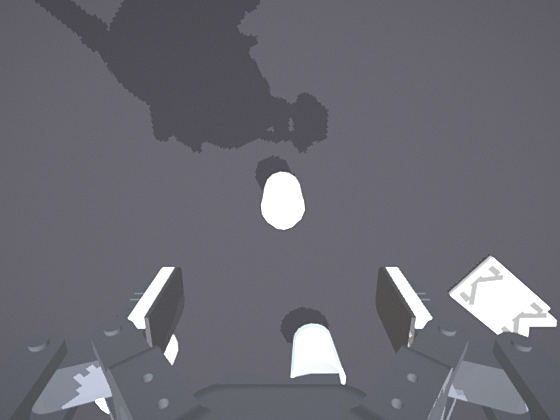

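The wrist picture shows the slim bottle's axis at u≈283, v 187–214, which puts it about 4 mm along +tool y from my top-view estimate.

```bash
python3 -c "
from h import *
go(370.2,282,20,155)"
```

```text
go [ -0.    2.  130.6] [ 0.001 -0.     0.001]
```

carry_out --deltas '[{"translation":[0,2,50],"twist":[0,0,0]},{"translation":[0,2,90],"twist":[0,0,0]},{"translation":[0,2,118],"twist":[0,0,0]},{"translation":[0,2,130.5],"twist":[0,0,0]},{"translation":[0,2,130.5],"twist":[0,0,0]}]'

```text
time: 1.7
eef_pos: [369.9, 281.7, 19.7]
tcp_rot: [0.216, 0.976, -0.0, -0.0]
ft_force: [-0.0, -0.5, 0.7]
opening: 85.3
grip_force: 0.0
```

carry_out --deltas '[{"translation":[0,0,0],"twist":[0,0,0]},{"translation":[0,0,0],"twist":[0,0,0]},{"translation":[0,0,0],"twist":[0,0,0]},{"translation":[0,0,0],"twist":[0,0,0]},{"translation":[0,0,0],"twist":[0,0,0]},{"translation":[0,0,0],"twist":[0,0,0]}]' --jaw 0

```text
time: 2.45
eef_pos: [370.8, 281.3, 20.7]
tcp_rot: [0.216, 0.976, 0.001, 0.001]
ft_force: [-0.4, -0.8, 6.4]
opening: 31.1
grip_force: 59.0
```

carry_out --deltas '[{"translation":[0,0,-20],"twist":[0,0,0]},{"translation":[0,0,-60],"twist":[0,0,0]},{"translation":[0,0,-90],"twist":[0,0,0]},{"translation":[0,0,-100],"twist":[0,0,0]},{"translation":[0,0,-100],"twist":[0,0,0]}]'

```text
time: 3.08
eef_pos: [370.2, 281.0, 119.9]
tcp_rot: [0.216, 0.976, 0.0, 0.0]
ft_force: [0.1, -0.8, -0.8]
opening: 30.5
grip_force: 59.4
```

```bash
python3 -c "
from h import *
print(bot.get_state()['opening'],bot.get_state()['grip_force'],bot.get_state()['eef_pos'])
go(553.2,-400.1,110,120)"
```

```text
30.529610183625692 59.36133563518524 [370.24463343 280.9875965  119.88121445]
go [-453.4 -540.2    9.7] [0.001 0.    0.611]
```

carry_out --deltas '[{"translation":[-13,-15,0],"twist":[0,0,0.02]},{"translation":[-39,-46,0],"twist":[0,0,0.06]},{"translation":[-74,-88,0],"twist":[0,0,0.12]},{"translation":[-110,-131,0],"twist":[0,0,0.18]},{"translation":[-146,-174,0],"twist":[0,0,0.24]},{"translation":[-182,-217,0],"twist":[0,0,0.3]},{"translation":[-218,-260,0],"twist":[0,0,0.36]},{"translation":[-254,-303,0],"twist":[0,0,0.42]},{"translation":[-290,-346,0],"twist":[0,0,0.48]},{"translation":[-326,-389,0],"twist":[0,0,0.52]},{"translation":[-362,-432,0],"twist":[0,0,0.56]},{"translation":[-398,-475,0],"twist":[0,0,0.6]},{"translation":[-430,-512,5],"twist":[0,0,0.61]},{"translation":[-448,-534,10],"twist":[0,0,0.61]},{"translation":[-453,-540,10],"twist":[0,0,0.61]},{"translation":[-453,-540,10],"twist":[0,0,0.61]},{"translation":[-453,-540,10],"twist":[0,0,0.61]}]'

```text
time: 5.2
eef_pos: [552.6, -398.0, 109.6]
tcp_rot: [0.499, 0.867, 0.0, -0.001]
ft_force: [-0.0, -0.5, -0.1]
opening: 30.3
grip_force: 59.3
```

```bash
python3 -c "
from h import *
import pickle
st=bot.get_state(); s=snap('wrist','w2.png'); p=(st['eef_pos'],st['tcp_rot']); pickle.dump((st,s),open('w2.pkl','wb'))
print(st['eef_pos'],proj(s,[553.2,-400.1,14],p))
c=cv2.resize(s['img'][60:360,80:480,::-1],None,fx=2,fy=2); cv2.imwrite('pics/w2c.png',c)"
```

```text
[ 552.58404722 -398.03778238  109.59237311] [279.23023781 209.06803452]
```

View pics/w2c.png

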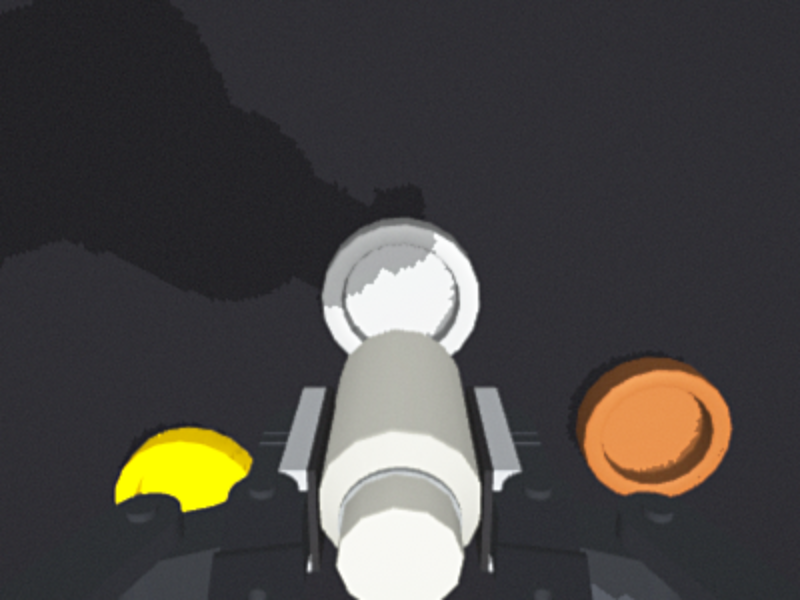

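Rim of the grey stand is centred at crop (400,298), i.e. full-image (280,209). The prediction was (279,209), so the stand is located and the bottle lines up with it.

```bash
python3 -c "
from h import *
go(553.8,-399.7,26,120)"
```

```text
go [-1.9  0.1 83.9] [ 0.    -0.001  0.003]
```

carry_out --deltas '[{"translation":[-2,0,15],"twist":[0,0,0]},{"translation":[-2,0,45],"twist":[0,0,0]},{"translation":[-2,0,68],"twist":[0,0,0]},{"translation":[-2,0,77],"twist":[0,0,0]},{"translation":[-2,0,81],"twist":[0,0,0]},{"translation":[-2,0,83.5],"twist":[0,0,0]},{"translation":[-2,0,84],"twist":[0,0,0]},{"translation":[-2,0,84],"twist":[0,0,0]}]'

```text
time: 6.25
eef_pos: [554.3, -401.7, 26.4]
tcp_rot: [0.499, 0.866, -0.0, 0.001]
ft_force: [-0.0, 0.1, -0.5]
opening: 30.6
grip_force: 59.3
```

carry_out --deltas '[{"translation":[0,0,0.6],"twist":[0,0,0]},{"translation":[0,0,1.2],"twist":[0,0,0]},{"translation":[0,0,1.2],"twist":[0,0,0]}]'

```text
time: 6.62
eef_pos: [554.2, -401.7, 25.8]
tcp_rot: [0.499, 0.866, -0.0, 0.001]
ft_force: [-1.2, 0.1, 4.5]
opening: 30.8
grip_force: 59.7
```

carry_out --deltas '[{"translation":[0,0,0],"twist":[0,0,0]},{"translation":[0,0,0],"twist":[0,0,0]},{"translation":[0,0,0],"twist":[0,0,0]},{"translation":[0,0,0],"twist":[0,0,0]},{"translation":[0,0,-15],"twist":[0,0,0]},{"translation":[0,0,-45],"twist":[0,0,0]},{"translation":[0,0,-90],"twist":[0,0,0]},{"translation":[0,0,-120],"twist":[0,0,0]},{"translation":[0,0,-125],"twist":[0,0,0]},{"translation":[0,0,-125],"twist":[0,0,0]},{"translation":[0,0,-125],"twist":[0,0,0]}]' --jaw 1

```text
time: 8.0
eef_pos: [553.1, -400.7, 147.8]
tcp_rot: [0.499, 0.866, 0.0, -0.002]
ft_force: [-0.3, -0.2, -0.3]
opening: 85.2
grip_force: 0.0
```

```bash
python3 -c "
from h import *
import pickle
st=bot.get_state(); s=snap('wrist','w3.png'); pickle.dump((st,s),open('w3.pkl','wb'))
print(st['eef_pos'],st['opening'])
go(368,-268,150,56.5)"
```

```text
[ 553.12384034 -400.74589581  147.7511393 ] 85.23160354075098
go [207.7 -93.7  -1.5] [-0.003 -0.002  1.11 ]
```

View pics/w3.png

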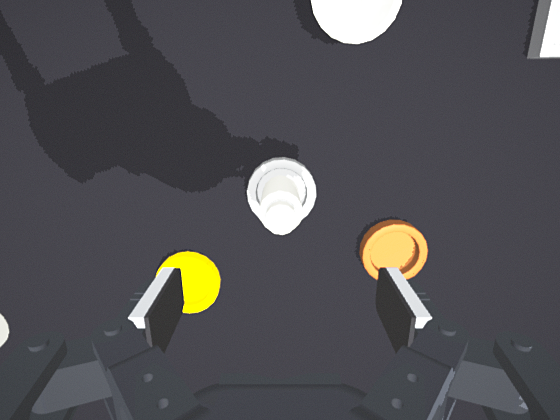

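The slim bottle stands upright in the recess at about (281,195). Next is the square bottle.

carry_out --deltas '[{"translation":[25,-11,0],"twist":[0,0,0.12]},{"translation":[60,-27,0],"twist":[0,0,0.29]},{"translation":[95,-43,0],"twist":[0,0,0.46]},{"translation":[130,-59,0],"twist":[0,0,0.63]},{"translation":[165,-75,0],"twist":[0,0,0.8]},{"translation":[190,-86,0],"twist":[0,0,0.95]},{"translation":[205,-92,0],"twist":[0,0,1.07]},{"translation":[208,-94,0],"twist":[0,0,1.11]},{"translation":[208,-94,0],"twist":[0,0,1.11]},{"translation":[208,-94,0],"twist":[0,0,1.11]}]'

```text
time: 9.3
eef_pos: [369.0, -269.2, 149.4]
tcp_rot: [0.881, 0.474, 0.0, 0.0]
ft_force: [0.6, -0.3, 0.2]
opening: 85.9
grip_force: 0.0
```

```bash
python3 -c "
from h import *
import pickle
st=bot.get_state(); s=snap('wrist','w4.png'); p=(st['eef_pos'],st['tcp_rot']); pickle.dump((st,s),open('w4.pkl','wb'))
print(st['eef_pos'],proj(s,[368,-268,64],p),proj(s,[368,-268,0],p))
c=cv2.resize(s['img'][100:300,150:410,::-1],None,fx=3,fy=3); cv2.imwrite('pics/w4c.png',c)"
```

```text
[ 369.01027257 -269.21278056  149.42736315] [276.9552305  210.12112478] [277.47735487 187.14046957]
```

View pics/w4c.png

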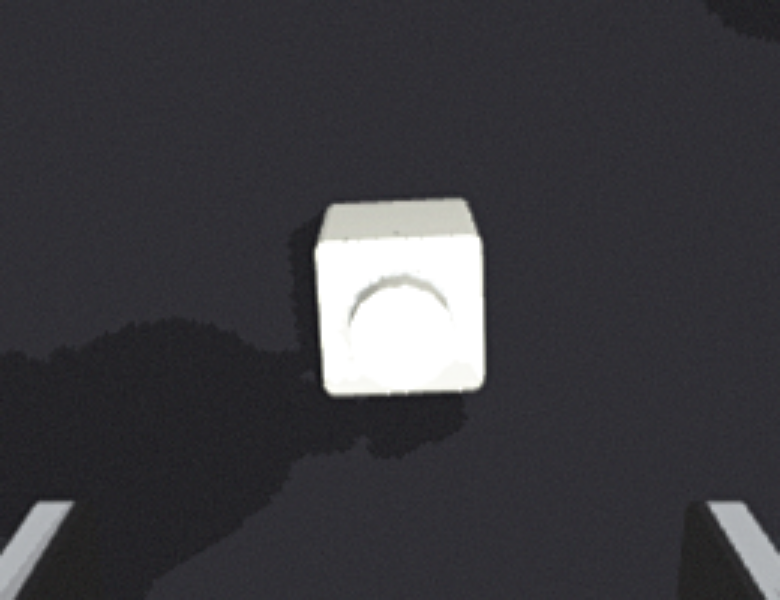

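```bash
python3 -c "
from h import *
import pickle
st,s=pickle.load(open('w4.pkl','rb')); p=(st['eef_pos'],st['tcp_rot'])
P=np.array([ray(s,(150+(u-1)/3,100+(v-1)/3),50,p) for u,v in [(316,243),(482,236),(485,388),(324,395)]])
c=P.mean(0);print(c)
for i in range(4):
  d=P[(i+1)%4]-P[i]; print(np.linalg.norm(d),np.degrees(np.arctan2(d[1],d[0])))
go(c[0],c[1],14,54.3)"
```

```text
[ 371.54730979 -271.59668094   50.        ]
41.19262178002024 -30.993140491308466
40.588308383047156 -120.74137537412734
41.9713632846954 149.21222800537032
40.7427765407038 58.16288880367046
go [ -0.6   3.5 135.4] [ 0.    -0.     0.039]
```

carry_out --deltas '[{"translation":[0,3,40],"twist":[0,0,-0.043]},{"translation":[-0.5,3.5,85],"twist":[0,0,-0.043]},{"translation":[-0.5,3.5,120],"twist":[0,0,-0.043]},{"translation":[-0.5,3.5,135],"twist":[0,0,-0.043]},{"translation":[-0.5,3.5,135],"twist":[0,0,-0.043]}]'

```text
time: 9.98
eef_pos: [370.7, -270.6, 13.3]
tcp_rot: [0.87, 0.492, -0.0, -0.001]
ft_force: [-0.4, 0.0, 0.8]
opening: 85.5
grip_force: 0.0
```

carry_out --deltas '[{"translation":[0,0,0],"twist":[0,0,0]},{"translation":[0,0,0],"twist":[0,0,0]},{"translation":[0,0,0],"twist":[0,0,0]},{"translation":[0,0,0],"twist":[0,0,0]},{"translation":[0,0,0],"twist":[0,0,0]}]' --jaw 0

```text
time: 10.6
eef_pos: [371.7, -271.6, 15.6]
tcp_rot: [0.871, 0.492, 0.0, 0.001]
ft_force: [0.3, -0.2, 5.3]
opening: 41.2
grip_force: 61.3
```

carry_out --deltas '[{"translation":[0,0,-20],"twist":[0,0,0]},{"translation":[0,0,-60],"twist":[0,0,0]},{"translation":[0,0,-90],"twist":[0,0,0]},{"translation":[0,0,-100],"twist":[0,0,0]},{"translation":[0,0,-100],"twist":[0,0,0]}]'

```text
time: 11.22
eef_pos: [371.0, -270.9, 114.6]
tcp_rot: [0.871, 0.492, 0.0, 0.0]
ft_force: [0.9, 0.2, -0.9]
opening: 41.6
grip_force: 60.9
```

```bash
python3 -c "
from h import *
go(680.8,-160.4,110,30.4)"
```

```text
go [254.5 208.4   4.7] [ 0.001 -0.     0.498]
```

carry_out --deltas '[{"translation":[12,10,0],"twist":[0,0,0.02]},{"translation":[40,33,0],"twist":[0,0,0.08]},{"translation":[72,59,0],"twist":[0,0,0.15]},{"translation":[104,85,0],"twist":[0,0,0.22]},{"translation":[136,111,0],"twist":[0,0,0.29]},{"translation":[168,137,0],"twist":[0,0,0.36]},{"translation":[200,164,0],"twist":[0,0,0.43]},{"translation":[230,188,3],"twist":[0,0,0.48]},{"translation":[248,203,5],"twist":[0,0,0.5]},{"translation":[254.5,208.5,5],"twist":[0,0,0.5]},{"translation":[254.5,208.5,5],"twist":[0,0,0.5]},{"translation":[254.5,208.5,5],"twist":[0,0,0.5]}]'

```text
time: 12.72
eef_pos: [679.6, -160.8, 109.2]
tcp_rot: [0.965, 0.261, -0.001, -0.0]
ft_force: [-0.5, 0.6, -1.4]
opening: 41.3
grip_force: 60.8
```

```bash
python3 -c "
from h import *
import pickle
st=bot.get_state(); s=snap('wrist','w5.png'); p=(st['eef_pos'],st['tcp_rot']); pickle.dump((st,s),open('w5.pkl','wb'))
print(st['eef_pos'],proj(s,[680.8,-160.4,14],p))
c=cv2.resize(s['img'][60:360,80:480,::-1],None,fx=2,fy=2); cv2.imwrite('pics/w5c.png',c)"
```

```text
[ 679.64390583 -160.83164568  109.16703291] [279.31320575 205.02060667]
```

View pics/w5c.png

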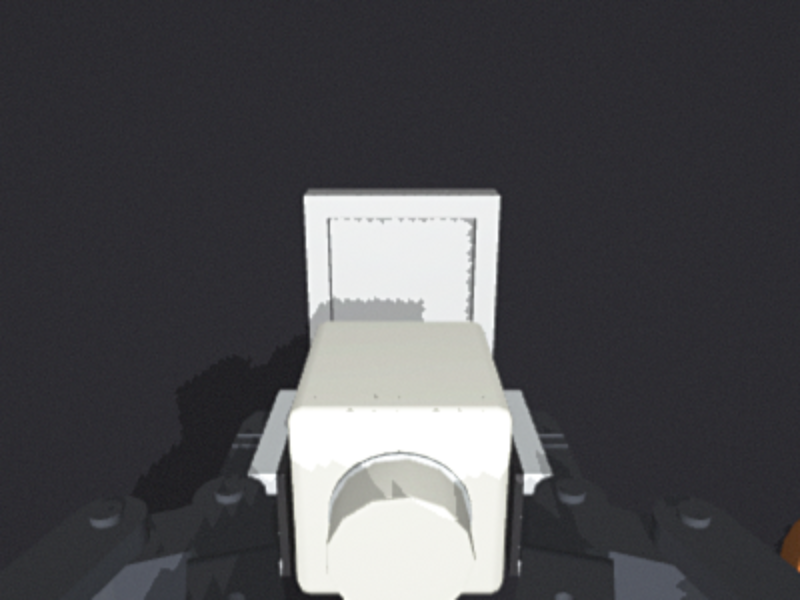

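```bash
python3 -c "
from h import *
import pickle
st,s=pickle.load(open('w5.pkl','rb')); p=(st['eef_pos'],st['tcp_rot'])
Rt=R.from_quat(st['tcp_rot']).as_matrix()
f=lambda u,v,z: (Rt.T@(ray(s,(80+(u-.5)/2,60+(v-.5)/2),z,p)-p[0])).round(1)
for u,v,z in [(305,196,14),(499,196,14),(322,322,93.6),(482,322,93.6),(290,408,143.6),(510,408,143.6)]: print(f(u,v,z))
"
```

```text
[ 36.9 -33.4  95.2]
[37.  36.1 95.1]
[ 18.9 -19.1  15.6]
[19.  21.4 15.5]
[ 21.3 -19.3 -34.4]
[ 21.3  20.5 -34.5]
```

carry_out --deltas '[{"translation":[2,0.5,15],"twist":[0,0,0]},{"translation":[2,0.5,45],"twist":[0,0,0]},{"translation":[2,0.5,70],"twist":[0,0,0]},{"translation":[2,0.5,81],"twist":[0,0,0]},{"translation":[2,0.5,85],"twist":[0,0,0]},{"translation":[2,0.5,87],"twist":[0,0,0]},{"translation":[2,0.5,88],"twist":[0,0,0]},{"translation":[2,0.5,88.5],"twist":[0,0,0]},{"translation":[2,0.5,88.5],"twist":[0,0,0]}]'

```text
time: 13.9
eef_pos: [683.1, -159.9, 21.5]
tcp_rot: [0.965, 0.261, 0.0, 0.0]
ft_force: [0.1, 0.3, -0.4]
opening: 41.3
grip_force: 60.8
```

carry_out --deltas '[{"translation":[0,0,0.7],"twist":[0,0,0]},{"translation":[0,0,1.4],"twist":[0,0,0]},{"translation":[0,0,1.4],"twist":[0,0,0]}]'

```text
time: 14.28
eef_pos: [683.1, -159.9, 20.6]
tcp_rot: [0.965, 0.261, 0.0, 0.0]
ft_force: [-0.8, 0.5, 5.1]
opening: 41.7
grip_force: 61.5
```

carry_out --deltas '[{"translation":[0,0,0],"twist":[0,0,0]},{"translation":[0,0,0],"twist":[0,0,0]},{"translation":[0,0,0],"twist":[0,0,0]},{"translation":[0,0,0],"twist":[0,0,0]},{"translation":[0,0,-15],"twist":[0,0,0]},{"translation":[0,0,-45],"twist":[0,0,0]},{"translation":[0,0,-90],"twist":[0,0,0]},{"translation":[0,0,-120],"twist":[0,0,0]},{"translation":[0,0,-125],"twist":[0,0,0]},{"translation":[0,0,-125],"twist":[0,0,0]}]' --jaw 1

```text
time: 15.52
eef_pos: [682.5, -159.8, 144.6]
tcp_rot: [0.965, 0.261, -0.0, -0.0]
ft_force: [0.4, -0.6, -0.2]
opening: 85.7
grip_force: 0.0
```

```bash
python3 -c "
from h import *
s=snap('wrist','w6.png')
go(476,-128,130,-47)"
```

```text
go [-161.9 -131.2   14. ] [-1.000e-03  2.000e-03  1.349e+00]
```

carry_out --deltas '[{"translation":[-15,-12,0],"twist":[0,0,0.12]},{"translation":[-35,-28,2],"twist":[0,0,0.29]},{"translation":[-57,-46,4],"twist":[0,0,0.46]},{"translation":[-79,-64,6],"twist":[0,0,0.63]},{"translation":[-101,-82,8],"twist":[0,0,0.8]},{"translation":[-123,-100,10],"twist":[0,0,0.97]},{"translation":[-145,-117,12],"twist":[0,0,1.14]},{"translation":[-157,-127,14],"twist":[0,0,1.28]},{"translation":[-162,-131,14],"twist":[0,0,1.35]},{"translation":[-162,-131,14],"twist":[0,0,1.35]},{"translation":[-162,-131,14],"twist":[0,0,1.35]}]'

```text
time: 16.95
eef_pos: [476.9, -128.5, 130.0]
tcp_rot: [0.917, -0.399, -0.001, -0.0]
ft_force: [-0.2, -0.5, -1.2]
opening: 85.2
grip_force: 0.0
```

```bash
python3 -c "
from h import *
import pickle
st=bot.get_state(); s=snap('wrist','w7.png'); p=(st['eef_pos'],st['tcp_rot']); pickle.dump((st,s),open('w7.pkl','wb'))
print(st['eef_pos'],proj(s,[438.7,-87.5,15],p),proj(s,[513.7,-168.3,15],p))
a=cv2.resize(s['img'][50:350,80:480],None,fx=1.5,fy=1.5)
b=cv2.imread('pics/w6.png')[110:310,180:380,::-1]
b=cv2.copyMakeBorder(b,0,250,0,0,cv2.BORDER_CONSTANT)
cv2.imwrite('pics/w7c.png',np.hstack([a,b])[:,:,::-1])"
```

```text
[ 476.87905455 -128.46826053  129.99703037] [279.09654143 261.94499228] [279.36658655 131.16950933]
```

View pics/w7c.png

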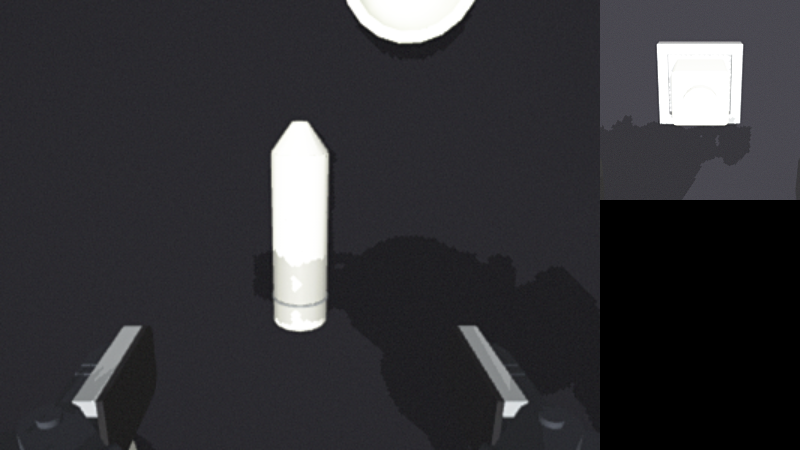

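The inset shows the square bottle seated in its tray. The tube's axis is at u≈280 with the tip at v≈131, matching the prediction.

carry_out --deltas '[{"translation":[0,0.5,40],"twist":[0,0,0]},{"translation":[0,0.5,85],"twist":[0,0,0]},{"translation":[0,0.5,115],"twist":[0,0,0]},{"translation":[0,0.5,127],"twist":[0,0,0]},{"translation":[0,0.5,128],"twist":[0,0,0]},{"translation":[0,0.5,128],"twist":[0,0,0]}]'

```text
time: 17.75
eef_pos: [477.6, -129.2, 3.6]
tcp_rot: [0.917, -0.399, 0.001, -0.0]
ft_force: [0.7, 0.6, 0.3]
opening: 85.1
grip_force: 0.0
```

carry_out --deltas '[{"translation":[0,0,0],"twist":[0,0,0]},{"translation":[0,0,0],"twist":[0,0,0]},{"translation":[0,0,0],"twist":[0,0,0]},{"translation":[0,0,0],"twist":[0,0,0]},{"translation":[0,0,0],"twist":[0,0,0]},{"translation":[0,0,0],"twist":[0,0,0]}]' --jaw 0

```text
time: 18.5
eef_pos: [476.8, -128.9, 3.3]
tcp_rot: [0.917, -0.399, 0.0, -0.0]
ft_force: [-0.4, 0.8, 5.4]
opening: 27.8
grip_force: 58.8
```

carry_out --deltas '[{"translation":[0,0,-20],"twist":[0,0,0]},{"translation":[0,0,-60],"twist":[0,0,0]},{"translation":[0,0,-110],"twist":[0,0,0]},{"translation":[0,0,-145],"twist":[0,0,0]},{"translation":[0,0,-150],"twist":[0,0,0]},{"translation":[0,0,-150],"twist":[0,0,0]}]'

```text
time: 19.25
eef_pos: [476.0, -128.6, 152.1]
tcp_rot: [0.917, -0.399, -0.0, -0.0]
ft_force: [0.1, 0.4, -0.6]
opening: 28.1
grip_force: 59.4
```

```bash
python3 -c "
from h import *
go(567.3,429.9,130,25.7)"
```

```text
go [-346.6 -447.4   22.3] [-0.00e+00  1.00e-03 -1.27e+00]
```

carry_out --deltas '[{"translation":[-10,-13,0],"twist":[0,0,-0.04]},{"translation":[-32,-41,0],"twist":[0,0,-0.12]},{"translation":[-60,-77,0],"twist":[0,0,-0.22]},{"translation":[-88,-114,0],"twist":[0,0,-0.32]},{"translation":[-116,-150,0],"twist":[0,0,-0.43]},{"translation":[-144,-186,0],"twist":[0,0,-0.53]},{"translation":[-172,-222,0],"twist":[0,0,-0.63]},{"translation":[-200,-258,0],"twist":[0,0,-0.73]},{"translation":[-228,-294,0],"twist":[0,0,-0.84]},{"translation":[-256,-330,0],"twist":[0,0,-0.94]},{"translation":[-284,-367,5],"twist":[0,0,-1.04]},{"translation":[-312,-403,12],"twist":[0,0,-1.14]},{"translation":[-335,-432,19],"twist":[0,0,-1.23]},{"translation":[-345,-445,22],"twist":[0,0,-1.27]},{"translation":[-346.5,-447.5,22],"twist":[0,0,-1.27]},{"translation":[-346.5,-447.5,22],"twist":[0,0,-1.27]},{"translation":[-346.5,-447.5,22],"twist":[0,0,-1.27]}]'

```text
time: 21.38
eef_pos: [568.2, 428.3, 131.3]
tcp_rot: [0.975, 0.222, 0.0, 0.0]
ft_force: [0.7, 0.5, -0.5]
opening: 28.2
grip_force: 59.3
```

```bash
python3 -c "
from h import *
import pickle
st=bot.get_state(); s=snap('wrist','w8.png'); p=(st['eef_pos'],st['tcp_rot']); pickle.dump((st,s),open('w8.pkl','wb'))
print(st['eef_pos'],st['opening'],proj(s,[607.7,449.3,5],p),proj(s,[526.9,410.4,5],p))
cv2.imwrite('pics/w8c.png',cv2.resize(s['img'][60:360,80:480,::-1],None,fx=2,fy=2))"
```

```text
[568.18664758 428.32577295 131.29122128] 28.167682822571237 [276.57026685 141.29292568] [277.00925729 244.14744229]
```

View pics/w8c.png

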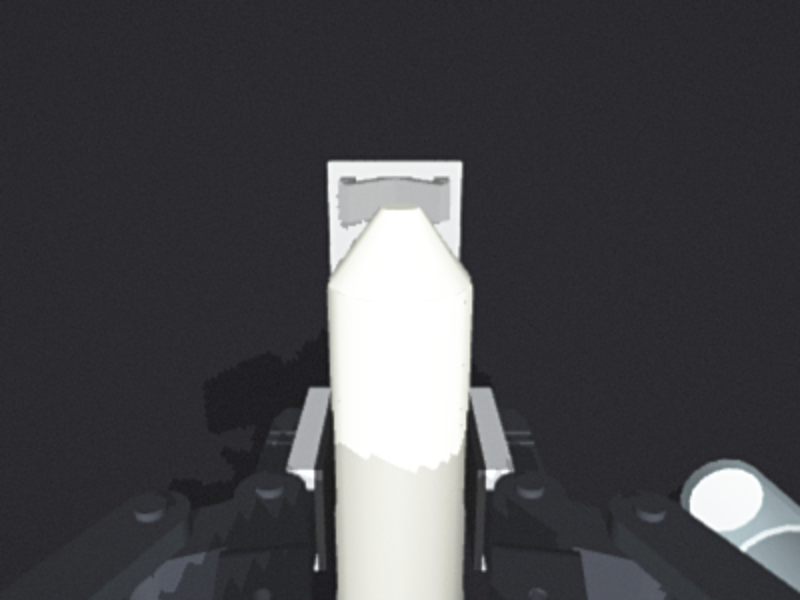

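```bash
python3 -c "
from h import *
import pickle
st,s=pickle.load(open('w8.pkl','rb')); p=(st['eef_pos'],st['tcp_rot'])
Rt=R.from_quat(st['tcp_rot']).as_matrix()
f=lambda u,v,z: (Rt.T@(ray(s,(80+(u-.5)/2,60+(v-.5)/2),z,p)-p[0])).round(1)
for u,v,z in [(328,162,5),(462,161,5),(331,275,5),(460,250,5),(400,207,143),(329,285,143),(471,285,143)]: print(u,v,z,f(u,v,z))
"
```

```text
328 162 5 [ 45.1 -28.  126.3]
462 161 5 [ 45.5  25.4 126.3]
331 275 5 [ -1.9 -28.3 126.3]
460 250 5 [  8.9  25.6 126.3]
400 207 143 [ 53.7   0.6 -11.7]
329 285 143 [ 37.5 -14.  -11.7]
471 285 143 [ 37.5  15.2 -11.7]
```

carry_out --deltas '[{"translation":[1,-2,20],"twist":[0,0,0]},{"translation":[1,-2,60],"twist":[0,0,0]},{"translation":[1,-2,90],"twist":[0,0,0]},{"translation":[1,-2,102],"twist":[0,0,0]},{"translation":[1,-2,107],"twist":[0,0,0]},{"translation":[1,-2,110],"twist":[0,0,0]},{"translation":[1,-2,111],"twist":[0,0,0]},{"translation":[1,-2,111],"twist":[0,0,0]}]'

```text
time: 22.42
eef_pos: [568.7, 432.3, 20.8]
tcp_rot: [0.975, 0.223, 0.001, -0.0]
ft_force: [0.5, -0.9, 0.9]
opening: 28.0
grip_force: 59.5
```

carry_out --deltas '[{"translation":[0,0,0.6],"twist":[0,0,0]},{"translation":[0,0,1.2],"twist":[0,0,0]},{"translation":[0,0,1.2],"twist":[0,0,0]}]'

```text
time: 22.8
eef_pos: [569.0, 431.9, 20.2]
tcp_rot: [0.975, 0.223, 0.001, 0.0]
ft_force: [-0.5, -1.2, 6.3]
opening: 27.8
grip_force: 60.1
```

carry_out --deltas '[{"translation":[0,0,0],"twist":[0,0,0]},{"translation":[0,0,0],"twist":[0,0,0]},{"translation":[0,0,0],"twist":[0,0,0]},{"translation":[0,0,0],"twist":[0,0,0]},{"translation":[0,0,0],"twist":[0,0,0]},{"translation":[0,0,-15],"twist":[0,0,0]},{"translation":[0,0,-45],"twist":[0,0,0]},{"translation":[0,0,-90],"twist":[0,0,0]},{"translation":[0,0,-130],"twist":[0,0,0]},{"translation":[0,0,-140],"twist":[0,0,0]},{"translation":[0,0,-140],"twist":[0,0,0]},{"translation":[0,0,-140],"twist":[0,0,0]}]' --jaw 1

```text
time: 24.3
eef_pos: [567.1, 431.3, 156.7]
tcp_rot: [0.975, 0.223, -0.002, 0.001]
ft_force: [-0.5, 0.3, -0.5]
opening: 85.5
grip_force: 0.0
```

```bash
python3 -c "
from h import *
import pickle
st=bot.get_state(); s=snap('wrist','w9.png'); pickle.dump((st,s),open('w9.pkl','wb'))
go(466.4,82.1,150,100)"
```

```text
go [-242.2  270.9    7.4] [-0.002  0.003 -1.297]
```

carry_out --deltas '[{"translation":[-15,17,0],"twist":[0,0,-0.1]},{"translation":[-45,50,0],"twist":[0,0,-0.27]},{"translation":[-77,86,0],"twist":[0,0,-0.44]},{"translation":[-109,122,0],"twist":[0,0,-0.61]},{"translation":[-141,158,0],"twist":[0,0,-0.78]},{"translation":[-173,194,3],"twist":[0,0,-0.95]},{"translation":[-205,230,5],"twist":[0,0,-1.12]},{"translation":[-230,257,7],"twist":[0,0,-1.25]},{"translation":[-242,271,7],"twist":[0,0,-1.3]},{"translation":[-242,271,7],"twist":[0,0,-1.3]},{"translation":[-242,271,7],"twist":[0,0,-1.3]}]'

```text
time: 25.72
eef_pos: [467.7, 83.3, 151.0]
tcp_rot: [0.642, 0.767, 0.0, -0.0]
ft_force: [-0.5, -0.2, 0.7]
opening: 85.4
grip_force: 0.0
```

```bash
python3 -c "
from h import *
import pickle
st=bot.get_state(); s=snap('wrist','w10.png'); p=(st['eef_pos'],st['tcp_rot']); pickle.dump((st,s),open('w10.pkl','wb'))
print(st['eef_pos'],proj(s,[466.4,82.1,64],p),proj(s,[466.4,82.1,0],p))
b=cv2.imread('pics/w9.png')[60:400,80:480,::-1]
cv2.imwrite('pics/w10c.png',np.hstack([s['img'][60:400,80:480],b])[:,:,::-1])"
```

```text
[467.66403164  83.28894042 151.00999655] [277.71974323 211.1681119 ] [278.16397819 188.18746111]
```

View pics/w10c.png

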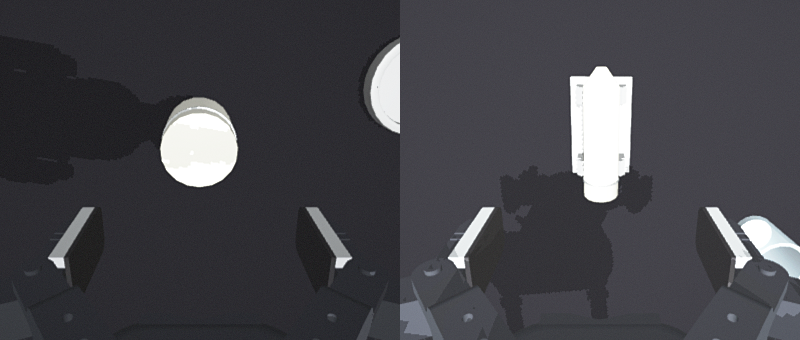

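Right panel: the tube sits centred in both saddles (rest and tube both at u≈601). Left panel: the jar lid is centred at full-image (279,208).

carry_out --deltas '[{"translation":[1,-0.5,40],"twist":[0,0,0]},{"translation":[1,-0.5,75],"twist":[0,0,0]},{"translation":[1,-0.5,105],"twist":[0,0,0]},{"translation":[1,-0.5,130],"twist":[0,0,0]},{"translation":[1,-0.5,140],"twist":[0,0,0]},{"translation":[1,-0.5,141],"twist":[0,0,0]},{"translation":[1,-0.5,141],"twist":[0,0,0]}]'

```text
time: 26.65
eef_pos: [467.8, 83.9, 11.2]
tcp_rot: [0.641, 0.767, 0.001, 0.001]
ft_force: [-0.0, 0.5, -0.2]
opening: 85.2
grip_force: 0.0
```

carry_out --deltas '[{"translation":[0,0,0],"twist":[0,0,0]},{"translation":[0,0,0],"twist":[0,0,0]},{"translation":[0,0,0],"twist":[0,0,0]},{"translation":[0,0,0],"twist":[0,0,0]},{"translation":[0,0,0],"twist":[0,0,0]}]' --jaw 0

```text
time: 27.28
eef_pos: [467.6, 83.7, 11.6]
tcp_rot: [0.642, 0.767, 0.001, 0.001]
ft_force: [-0.5, 0.4, 6.7]
opening: 56.7
grip_force: 63.1
```

carry_out --deltas '[{"translation":[0,0,-15],"twist":[0,0,0]},{"translation":[0,0,-45],"twist":[0,0,0]},{"translation":[0,0,-75],"twist":[0,0,0]},{"translation":[0,0,-95],"twist":[0,0,0]},{"translation":[0,0,-100],"twist":[0,0,0]},{"translation":[0,0,-100],"twist":[0,0,0]}]'

```text
time: 28.02
eef_pos: [466.6, 83.6, 110.4]
tcp_rot: [0.641, 0.767, 0.0, -0.0]
ft_force: [0.3, 0.1, -1.7]
opening: 56.7
grip_force: 64.0
```

```bash
python3 -c "
from h import *
go(641.3,155.1,110,100)"
```

```text
go [ 39.4 184.6   0.4] [-0.    -0.     0.003]
```

carry_out --deltas '[{"translation":[2,10,0],"twist":[0,0,0]},{"translation":[8,35,0],"twist":[0,0,0]},{"translation":[15,70,0],"twist":[0,0,0]},{"translation":[23,105,0],"twist":[0,0,0]},{"translation":[30,140,0],"twist":[0,0,0]},{"translation":[36,170,0],"twist":[0,0,0]},{"translation":[39,182,0],"twist":[0,0,0]},{"translation":[39.5,184.5,0],"twist":[0,0,0]},{"translation":[39.5,184.5,0],"twist":[0,0,0]},{"translation":[39.5,184.5,0],"twist":[0,0,0]}]'

```text
time: 29.28
eef_pos: [640.5, 154.8, 110.6]
tcp_rot: [0.642, 0.767, -0.0, -0.0]
ft_force: [0.8, 0.3, -1.2]
opening: 57.1
grip_force: 64.1
```

```bash
python3 -c "
from h import *
import pickle
st=bot.get_state(); s=snap('wrist','w11.png'); p=(st['eef_pos'],st['tcp_rot']); pickle.dump((st,s),open('w11.pkl','wb'))
print(st['eef_pos'],st['opening'],proj(s,[641.3,155.1,14],p))
cv2.imwrite('pics/w11c.png',cv2.resize(s['img'][60:360,80:480,::-1],None,fx=2,fy=2))"
```

```text
[640.49178119 154.80687952 110.63580912] 57.10786967143376 [280.87987276 205.5374727 ]
```

View pics/w11c.png

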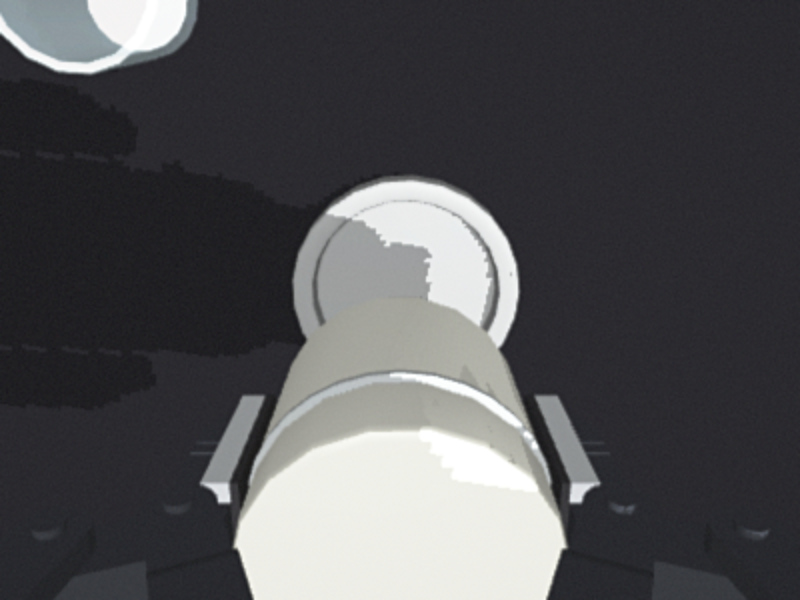

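```bash
python3 -c "
from h import *
import pickle
st,s=pickle.load(open('w11.pkl','rb')); p=(st['eef_pos'],st['tcp_rot'])
Rt=R.from_quat(st['tcp_rot']).as_matrix()
f=lambda u,v,z: (Rt.T@(ray(s,(80+(u-.5)/2,60+(v-.5)/2),z,p)-p[0])).round(1)
for u,v,z in [(406,181,14),(294,284,14),(518,284,14),(400,297,99),(400,430,163)]: print(u,v,z,f(u,v,z))
"
```

```text
406 181 14 [41.8  2.2 96.6]
294 284 14 [  3.1 -39.7  96.7]
518 284 14 [ 3.2 44.4 96.6]
400 297 99 [26.6  0.1 11.6]
400 430 163 [ 26.7   0.1 -52.4]
```

carry_out --deltas '[{"translation":[1,2,15],"twist":[0,0,0]},{"translation":[1,2,45],"twist":[0,0,0]},{"translation":[1,2,72],"twist":[0,0,0]},{"translation":[1,2,85],"twist":[0,0,0]},{"translation":[1,2,90],"twist":[0,0,0]},{"translation":[1,2,92.5],"twist":[0,0,0]},{"translation":[1,2,93.5],"twist":[0,0,0]},{"translation":[1,2,93.5],"twist":[0,0,0]}]'

```text
time: 30.32
eef_pos: [643.8, 156.6, 17.7]
tcp_rot: [0.641, 0.767, 0.001, 0.0]
ft_force: [-0.3, 0.9, -1.1]
opening: 56.9
grip_force: 64.1
```

carry_out --deltas '[{"translation":[0,0,0.5],"twist":[0,0,0]},{"translation":[0,0,0.8],"twist":[0,0,0]},{"translation":[0,0,0.8],"twist":[0,0,0]}]'

```text
time: 30.7
eef_pos: [643.5, 156.6, 16.7]
tcp_rot: [0.641, 0.767, 0.0, 0.0]
ft_force: [-0.8, 0.1, 1.6]
opening: 56.6
grip_force: 64.3
```

Contact is made. Release, rise and look.

carry_out --deltas '[{"translation":[0,0,0.3],"twist":[0,0,0]},{"translation":[0,0,0.3],"twist":[0,0,0]}]'

```text
time: 30.95
eef_pos: [643.5, 156.6, 16.7]
tcp_rot: [0.641, 0.767, 0.0, 0.0]
ft_force: [-1.7, -0.2, 4.5]
opening: 56.3
grip_force: 64.3
```

carry_out --deltas '[{"translation":[0,0,0],"twist":[0,0,0]},{"translation":[0,0,0],"twist":[0,0,0]},{"translation":[0,0,0],"twist":[0,0,0]},{"translation":[0,0,0],"twist":[0,0,0]},{"translation":[0,0,-15],"twist":[0,0,0]},{"translation":[0,0,-45],"twist":[0,0,0]},{"translation":[0,0,-90],"twist":[0,0,0]},{"translation":[0,0,-140],"twist":[0,0,0]},{"translation":[-80,-60,-180],"twist":[0,0,0]},{"translation":[-120,-150,-200],"twist":[0,0,0]},{"translation":[-120,-200,-200],"twist":[0,0,0]},{"translation":[-120,-240,-200],"twist":[0,0,0]},{"translation":[-120,-240,-200],"twist":[0,0,0]},{"translation":[-120,-240,-200],"twist":[0,0,0]}]' --jaw 1

```text
time: 32.7
eef_pos: [426.2, -4.6, 217.5]
tcp_rot: [0.642, 0.767, 0.0, 0.001]
ft_force: [0.5, -0.1, 1.3]
opening: 85.1
grip_force: 0.0
```

```bash
python3 -c "
from h import *
s=snap('top','top1.png'); im=s['img'][:,:,::-1]
cv2.imwrite('pics/fin.png',cv2.resize(im[110:270,75:475],None,fx=2,fy=2,interpolation=cv2.INTER_CUBIC))"
```

```text
(no output)
```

View pics/fin.png

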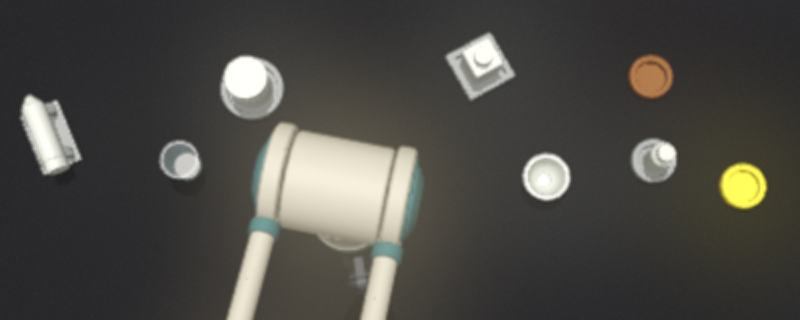

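```bash
python3 -c "
from h import *
import pickle
t=pickle.load(open('d.pkl','rb'))['top']
for n,(u,v),z in [('jar',(245,77),69),('nb',(664,154),75),('sq',(484,50),69),('blunt',(57,167),31),('tip',(30,98),31)]:
  print(n,ray(t,(75+u/2,110+v/2),z).round(1))"
```

```text
jar [642.4 155.6  69. ]
nb [ 550.3 -398.8   75. ]
sq [ 687.  -161.6   69. ]
blunt [521.6 408.9  31. ]
tip [615.7 452.3  31. ]
```

```bash
python3 -c "
from bench import bot
print(bot.job_done())"
```

```text
the job is handed in; nothing more can be done
None
```

I handed the job in at about 33 s of the allowed 106 s: the last pictures show the jar and both bottles upright in their grey stands and the tube in both saddles, all released, and I never touched the beaker or mortar; no verdict came back.

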